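# Feel which articulator hinge catches

### The job

One of these two dental articulators has a hinge that catches part-way, and I don't know which. Swing each upper arm up by its crossbar as far as it will go and leave it standing there: the sound one wide open at its stop, the other right at the point where it catches. Feel your way and do not force a hinge: the articulators stand loose and must not be pulled off their feet or dragged about, and everything else on the desk stays where it is.

Things in the scene. Friction and masses are not known exactly. Their poses are not given: they have to be found in the camera images.
- articulator_1: dental articulator on the left (+y) side, loose on the desk, 2.2 kg: base plate 200 x 110 x 12 mm, closed hinge column 69 x 52 mm, 124 mm high, at its rear; looks like the other one. Origin: centre of the underside; x points from crossbar to hinge, y left along the crossbar, z up. It rests by its weight alone: about 12 N up at the crossbar starts to lift its front
- upper_1 (a joint): upper arm of articulator_1, rad: 0 level and shut, grows as the crossbar end swings up and back. Friction holds it where it is left; swinging it up takes 2 to 4 N at the crossbar. A sound hinge swings to a stop at 1.3; in one of the two articulators, not known which, the hinge catches well before that and goes no farther: the catch feels hard, slightly springy
- crossbar_1 (a point): middle of the crossbar of articulator_1's upper arm: round steel bar, diameter 10 mm, 124 mm long, along the articulator's y; its ends are free for gripping 30 to 60 mm to either side of here. 115 mm from the hinge axis; when shut level with it, 95 mm above the desk, 70 mm in front (-x) of the articulator's origin. Turns with the arm
- hinge_1 (a point): point on the hinge axis of articulator_1 (axis along its y), 95 mm above the desk, 45 mm behind (+x) the articulator's origin. Turns with the arm
- articulator_2: dental articulator on the right (-y) side, loose on the desk, 2.2 kg: base plate 200 x 110 x 12 mm, closed hinge column 69 x 52 mm, 124 mm high, at its rear; looks like the other one. Origin: centre of the underside; x points from crossbar to hinge, y left along the crossbar, z up. It rests by its weight alone: about 12 N up at the crossbar starts to lift its front
- upper_2 (a joint): upper arm of articulator_2, rad: 0 level and shut, grows as the crossbar end swings up and back. Friction holds it where it is left; swinging it up takes 2 to 4 N at the crossbar. A sound hinge swings to a stop at 1.3; in one of the two articulators, not known which, the hinge catches well before that and goes no farther: the catch feels hard, slightly springy
- crossbar_2 (a point): middle of the crossbar of articulator_2's upper arm: round steel bar, diameter 10 mm, 124 mm long, along the articulator's y; its ends are free for gripping 30 to 60 mm to either side of here. 115 mm from the hinge axis; when shut level with it, 95 mm above the desk, 70 mm in front (-x) of the articulator's origin. Turns with the arm
- hinge_2 (a point): point on the hinge axis of articulator_2 (axis along its y), 95 mm above the desk, 45 mm behind (+x) the articulator's origin. Turns with the arm
- tooth_model: bystander: pink gum block with three big teeth, 55 x 110 x 75 mm, origin under its centre
- glue_stick: bystander: white stick with cap, 28 mm diameter, 85 mm high, standing between the articulators, origin under its centre
- mixing_bowl: bystander: grey-green bowl, 96 mm diameter, 50 mm high, origin under its centre
- card_box: bystander: cardboard box 60 x 90 x 50 mm, origin under its centre
- spare_cast: bystander: loose plaster cast 50 x 50 x 34 mm, origin under its centre
- wax_spatula: bystander: spatula 170 mm long lying flat, handle to its -x
Things that resemble listed ones, but are neither listed nor needed, are in the scene too. Leave any blue or purple look-alike of the articulator_2 alone.

How it is judged (in metres and radians):
At the end, for the whole second after the job is handed in: The sound articulator's upper arm stands open beyond 1.2 rad, the catching one's arm stands at its catch (between 0.5 and 0.8 rad), both at rest and released, with both articulators still flat on the desk within 20 mm of where they stood (((value of joint upper_1 above 1.2 rad and value of joint upper_2 between 0.5 and 0.8 rad) or (value of joint upper_2 above 1.2 rad and value of joint upper_1 between 0.5 and 0.8 rad)) and velocity of joint upper_1 between -0.05 and 0.05 rad/s and velocity of joint upper_2 between -0.05 and 0.05 rad/s); the robot touches nothing.
It fails at once if articulator_1 is pulled off its feet (base tilted more than 0.06 rad) (angle between articulator_1's own z axis and vertical above 0.06 rad).
It fails at once if articulator_1 is dragged more than 20 mm from its place (distance of articulator_1 from where it was at the start of the episode above 0.02 m).
It fails at once if articulator_2 is pulled off its feet (base tilted more than 0.06 rad) (angle between articulator_2's own z axis and vertical above 0.06 rad).
It fails at once if articulator_2 is dragged more than 20 mm from its place (distance of articulator_2 from where it was at the start of the episode above 0.02 m).
It fails at once if a bystander is moved more than 30 mm (distance of any of tooth_model, glue_stick, mixing_bowl, card_box, spare_cast, wax_spatula from where it was at the start of the episode above 0.03 m).
It also fails if it takes over 66 s, if anything falls off the work surface, if the arm or the gripper's body presses on something with over 40 N, if the wrist force passes 120 N, or if a joint passes its speed limit or range.

### The arm

A 6-joint arm with a two-finger parallel gripper is mounted at the origin on the work surface. World frame = base frame: x ahead of the robot, y to its left, z up, the work surface at z = 0. Lengths are in m, angles in degrees, forces in N, time in s.
With the tool pointing down it reaches from about 0.35 to 0.725 m from the base axis. Payload 6 kg.
Tool frame: the origin (TCP) lies between the finger pads; the fingertips stand 14 mm ahead of it and the grasp point (between the pads) lies 5 mm behind it; z points along the fingers, y is the direction in which the jaws open and shut (so a half turn about z gives the same grasp; the last joint's range is limited). The gripper opens to 85 mm and grips with 20 to 120 N. Pads are 22 mm wide; open, the fingers measure 114 mm over their backs; the gripper's body (76 mm by 85 mm) begins 54 mm behind the grasp point. The pads swing forward as they close: fully open they stand 13 mm farther back than shut.
Start: joints at [-55.938, 2.303, 4.859, 0, -92.561, -19.12], TCP at [0.155, -0.58, 0.245] pointing down, gripper open.
Joint ranges: [-146.85, 146.85], [-73.84, 115.35], [-62.03, 85.46], [-188.31, 113.3], [-161.28, -10.13], [-171.36, 171.36]. Speed limits (degrees/s): [147.25, 147.25, 172.46, 180, 180, 180].

### API

Orientations are given as [roll, pitch, yaw] about the fixed x, y, z axes, in that order (R = Rz(yaw) Ry(pitch) Rx(roll)).
In Python, from station import ctrl gives the robot as it stands. The module is installed in compiled form; this text tells all that it offers.
- The arm moves only by the tool move_arm, never from a script. Its argument "motion" is a list of rows, each a list of 4 numbers: the shift along the tool's x, y, z normalised to -1 to 1, where 1 is 0.4 m, then the turn about the tool's z normalised to -1 to 1, where 1 is pi/2 rad. In form: [[tx, ty, tz, spin], ...]. A call has 1 to 5 rows; each row shifts and turns the pose as measured when the row begins, along the tool's axes as they then stand; what a row does not reach is not made up. A row lasts 1/10 s, in which the tool goes at most 50 mm and 8.59 degrees, less where a joint would pass 70% of its speed; a pose out of reach is approached as far as the arm can. A call with a number of a shift or a turn outside -1 to 1 is refused whole. A call with a gripper value outside its range is refused whole. "claw" is the opening, from 0 (shut) to 1 (fully open), set as the call begins (left out, the last holds). The fingers move at their own pace and stop on an object; "newtons" is the grip in N (left out, the last holds). Time passes only in rows, so rows that do not move let the fingers close. It gives the time, the measured TCP pose, the force and the opening at its end, in the units of the state.
- ctrl.read_state(): the state, without advancing time (a new reading comes with each control period).
- ctrl.grab_frame(name): name is "scene" or "top"; returns the picture (384x512x3 uint8, blue, green, red); there is no depth.
- ctrl.camera_model(name): a dict with "mtx" (3x3 intrinsics, pixels), "world_from_camera" (4x4, takes a point from camera to world coordinates). Camera axes: x right, y down, z forward; pixel columns grow to the right and rows downward; lengths in m; the calibration is good to about 2 mm. A picture is of the moment at which its call begins. camera_model takes no time and is no camera call.
- ctrl.hand_in(): hands the job in, once; it reports no verdict.
The state is a dict: "time_s": time; "q": joint angles; "joint_velocities": joint speeds; "effort": joint torques, N m; "tcp_pos": TCP position; "orientation": TCP orientation; "wrist_force": force on the tool from outside, world axes, zero at the start; "ft_torque": the same for the moment, N m; "opening": finger opening in m.
Only numpy, scipy, OpenCV 4.12 (cv2) and the standard library are available. Lean on these libraries where they do the work, as an engineer would, in place of code of your own. Each camera call takes 0.05 s, during which the arm holds its last target.

## Working session

There is one attempt and no reset: what is moved stays moved. The work goes in short steps, Python scripts to look and compute and a tool call to move; the robot and the scene stay as the last step left them, time stands still between calls to the robot, and variables do not carry over. Pictures are saved under pics/ and viewed, and the job is handed in when it is done.

Besides the shell and the picture viewer there is one more tool, called after "Emit:" as a command line: name --pt "numbers of a row" for each row, then --argument value for the rest. move_arm: Moves the arm, as the interface text tells. Scaled input: -1 to 1 covers 0.4 m each way for a shift and pi/2 rad each way for a turn. Its arguments: {"type":"object","properties":{"motion":{"type":"array","items":{"type":"array","items":{"type":"number","minimum":-1,"maximum":1}}},"claw":{"type":"number"},"newtons":{"type":"number"}},"required":["motion"]}

```bash
mkdir -p pics; python3 - <<'E'
from station import ctrl
import cv2
for n in ("scene","top"):
    im=ctrl.grab_frame(n); cv2.imwrite(f"pics/{n}0.png",im)
    m=ctrl.camera_model(n); print(n,m["mtx"],m["world_from_camera"])
print(ctrl.read_state())
E
```

```text
scene [[483.00201351   0.         254.49505014]
 [  0.         483.00201351 195.92169853]
 [  0.           0.           1.        ]] [[-0.56547245  0.6204138  -0.54344054  1.29960696]
 [ 0.82475259  0.42143756 -0.37705908  0.5595031 ]
 [-0.0049064  -0.66142052 -0.74999922  1.19357277]
 [ 0.          0.          0.          1.        ]]
top [[430.70731441   0.         254.91390316]
 [  0.         430.70731441 191.93871952]
 [  0.           0.           1.        ]] [[-0.01018096 -0.98828769  0.15226226  0.28019883]
 [-0.99980528  0.01263489  0.01515763 -0.03041753]
 [-0.01690392 -0.1520783  -0.98822389  1.36785341]
 [ 0.          0.          0.          1.        ]]
{'time_s': 0.1, 'q': array([-5.59379266e+01,  2.33318559e+00,  4.80988677e+00, -2.20886181e-02,
       -9.25609827e+01, -1.91208569e+01]), 'joint_velocities': array([ 0.1365603 , -0.06038387,  0.21641691,  0.09094786, -0.0635285 ,
        0.03553674]), 'effort': array([-4.91795727e-03, -3.69346440e+01,  3.48279190e+01,  6.95178822e+00,
       -4.56925045e-03,  7.68677580e-06]), 'tcp_pos': array([ 0.15471099, -0.57944046,  0.2444209 ]), 'orientation': array([ 1.79913140e+02, -6.75684619e-03, -1.65057808e+02]), 'wrist_force': array([ 0.53743377,  0.21039252, -0.06647557]), 'ft_torque': array([0.05586927, 0.0200625 , 0.02864014]), 'opening': 0.0848822058287669}
```

View pics/scene0.png

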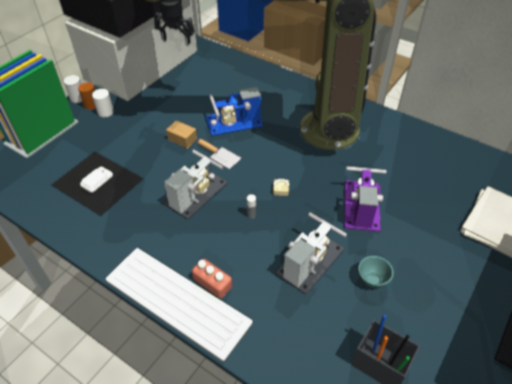

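View pics/top0.png

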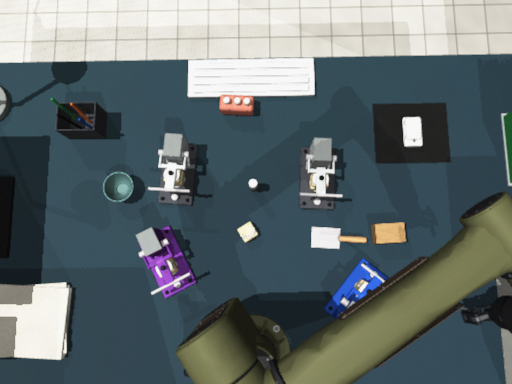

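```bash
python3 - <<'E'
import cv2
im=cv2.imread("pics/top0.png")
cv2.imwrite("pics/top0z.png",cv2.resize(im[60:260,120:390],None,fx=2.9,fy=2.9,interpolation=cv2.INTER_CUBIC))
im=cv2.imread("pics/scene0.png")
cv2.imwrite("pics/scene0z.png",cv2.resize(im[120:330,100:400],None,fx=2.6,fy=2.6,interpolation=cv2.INTER_CUBIC))
E
```

```text
(no output)
```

View pics/top0z.png

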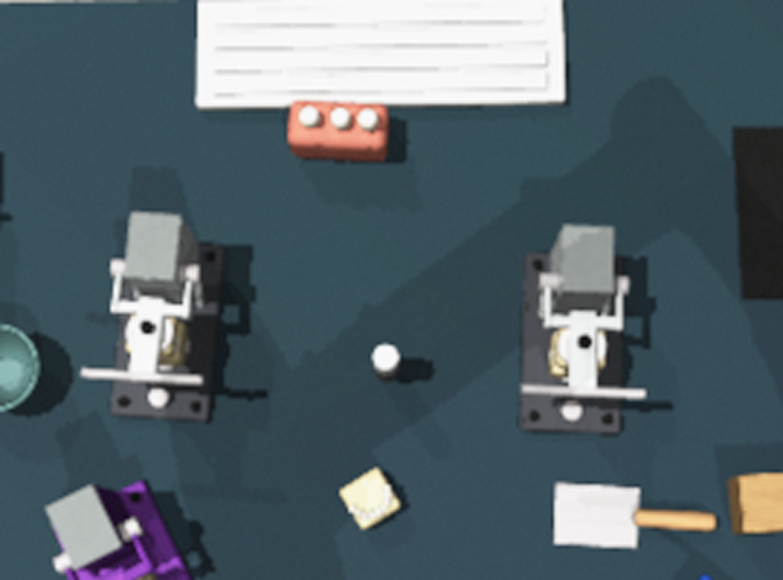

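View pics/scene0z.png

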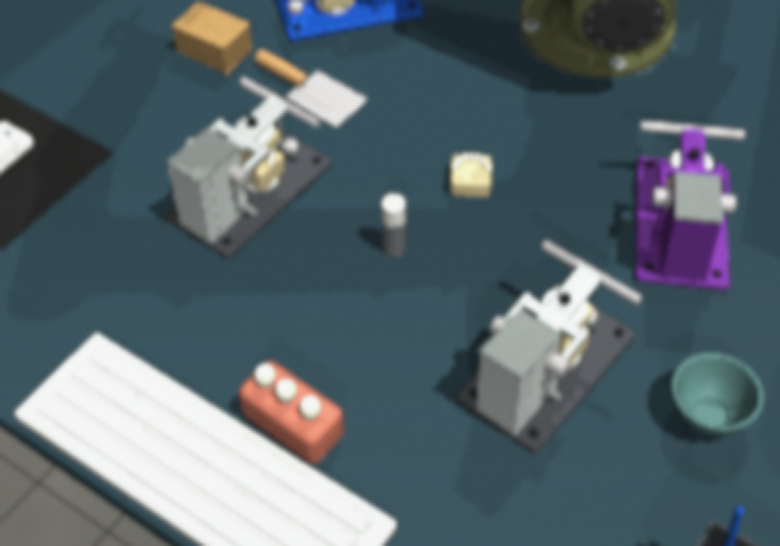

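```bash
cat > h.py <<'E'
import numpy as np
from station import ctrl
def ray(n,u,v):
    m=ctrl.camera_model(n);T=np.array(m["world_from_camera"]);K=np.array(m["mtx"])
    d=T[:3,:3]@np.linalg.inv(K)@np.array([u,v,1.]);return T[:3,3],d/np.linalg.norm(d)
def plane(n,u,v,z):
    c,d=ray(n,u,v);return c+d*(z-c[2])/d[2]
def proj(n,p):
    m=ctrl.camera_model(n);T=np.array(m["world_from_camera"]);K=np.array(m["mtx"])
    q=K@(T[:3,:3].T@(np.array(p)-T[:3,3]));return q[:2]/q[2]
def tri(a,b):
    c1,d1=ray("top",*a);c2,d2=ray("scene",*b)
    s=np.linalg.lstsq(np.c_[d1,-d2],c2-c1,rcond=None)[0]
    p,q=c1+s[0]*d1,c2+s[1]*d2;return (p+q)/2,np.linalg.norm(p-q)
E
python3 - <<'E'
from h import *
np.set_printoptions(precision=4,suppress=True)
t=lambda x,y:(x/2.9+120-.33,y/2.9+60-.33)
s=lambda x,y:(x/2.6+100-.3,y/2.6+120-.3)
for nm,a,b in(("1L",t(83,373),s(638,298)),("1R",t(202,380),s(546,244)),("2L",t(523,391),s(317,123)),("2R",t(645,394),s(243,80))):
    print(nm,tri(a,b),plane("top",*a,.095),plane("scene",*b,.095))
print("base1");
for p in((112,415),(210,420),(222,243)):print(plane("top",*t(*p),.012))
print("base2");
for p in((519,430),(621,433),(525,254)):print(plane("top",*t(*p),.012))
print("base1 scene");
for p in((636,335),(535,450),(457,398)):print(plane("scene",*s(*p),.012))
print("base2 scene");
for p in((330,163),(228,256),(155,210)):print(plane("scene",*s(*p),.012))
for n,p in(("glue",(385,357)),("cast",(370,497)),("tooth",(340,130)),("bowl",(5,368)),("spat tip",(560,515)),("spat h",(715,520)),("box",(765,500))):print(n,plane("top",*t(*p),.04))
for n,p in(("purple base",(190,570)),("purplecol",(90,520))):print(n,plane("top",*t(*p),.04))
E
```

```text
1L (array([0.4894, 0.3052, 0.1094]), np.float64(0.0012977385863748242)) [0.4915 0.3096 0.095 ] [0.479  0.3013 0.095 ]
1R (array([0.48  , 0.1843, 0.1085]), np.float64(0.0016302250969308719)) [0.4826 0.1858 0.095 ] [0.4694 0.1803 0.095 ]
2L (array([ 0.466 , -0.145 ,  0.1019]), np.float64(0.0006405723988062564)) [ 0.4669 -0.1453  0.095 ] [ 0.4609 -0.1497  0.095 ]
2R (array([ 0.4602, -0.2676,  0.105 ]), np.float64(0.001884518383140444)) [ 0.4622 -0.2702  0.095 ] [ 0.4522 -0.2742  0.095 ]
base1
[0.4581 0.2985 0.012 ]
[0.4513 0.1905 0.012 ]
[0.6509 0.1795 0.012 ]
base2
[ 0.4361 -0.1474  0.012 ]
[ 0.4315 -0.2581  0.012 ]
[ 0.6333 -0.1591  0.012 ]
base1 scene
[0.4654 0.3043 0.012 ]
[0.6591 0.2846 0.012 ]
[0.6514 0.1808 0.012 ]
base2 scene
[ 0.4461 -0.1458  0.012 ]
[ 0.6385 -0.1561  0.012 ]
[ 0.6329 -0.2784  0.012 ]
glue [ 0.5139 -0.0026  0.04  ]
cast [0.3633 0.0148 0.04  ]
tooth [0.7706 0.0451 0.04  ]
bowl [0.5072 0.4094 0.04  ]
spat tip [ 0.3421 -0.1859  0.04  ]
spat h [ 0.3351 -0.3486  0.04  ]
box [ 0.3555 -0.4022  0.04  ]
purple base [0.2886 0.2052 0.04  ]
purplecol [0.3423 0.3125 0.04  ]
```

Emit:
move_arm --pt "0 0 0 -0.095" --pt "0 0 0 -0.095" --pt "0 0 0 -0.095" --pt "0 0 0 -0.095" --pt "0 0 0 -0.095" --claw 0.65 --newtons 25

```text
time_s: 0.6
tcp_pos: [0.1546, -0.5785, 0.2413]
orientation: [179.7, 0.2, -121.8]
wrist_force: [-0.4, -0.2, -0.7]
opening: 0.0553
```

Emit:
move_arm --pt "0 0 0 -0.095" --pt "0 0 0 -0.095" --pt "0 0 0 -0.095" --pt "0 0 0 -0.03"

```text
time_s: 1.0
tcp_pos: [0.1546, -0.5778, 0.2387]
orientation: [179.8, 0.6, -93.0]
wrist_force: [0.1, 0.1, 0.5]
opening: 0.0555
```

Emit:
move_arm --pt "-0.097 -0.0655 -0.001 0" --pt "-0.097 -0.0655 -0.001 0" --pt "-0.097 -0.0655 -0.001 0" --pt "-0.097 -0.0655 -0.001 0" --pt "-0.097 -0.0655 -0.001 0"

```text
time_s: 1.5
tcp_pos: [0.2959, -0.3874, 0.2368]
orientation: [179.4, 1.0, -93.5]
wrist_force: [0.6, -1.0, 0.4]
opening: 0.0557
```

Emit:
move_arm --pt "-0.097 -0.0655 -0.001 0" --pt "-0.097 -0.0655 -0.001 0" --pt "-0.097 -0.0655 -0.001 0" --pt "-0.097 -0.0655 -0.001 0" --pt "-0.097 -0.0655 -0.001 0"

```text
time_s: 2.0
tcp_pos: [0.4418, -0.1924, 0.2401]
orientation: [179.4, 1.1, -93.5]
wrist_force: [1.3, -0.5, 0.5]
opening: 0.0556
```

Emit:
move_arm --pt "-0.068 -0.053 0 0" --pt "0 0 0.1 0" --pt "0 0 0.04 0"

```text
time_s: 2.3
tcp_pos: [0.4683, -0.1587, 0.1839]
orientation: [179.6, 1.1, -93.0]
wrist_force: [-0.5, 0.3, -0.1]
opening: 0.0554
```

```bash
python3 - <<'E'
from h import *
import cv2
for n in("scene","top"): 
    im=ctrl.grab_frame(n)
    c=[int(v) for v in proj(n,[.465,-.17,.12])]; x,y=max(c[0]-70,0),max(c[1]-55,0)
    cv2.imwrite(f"pics/{n}1.png",cv2.resize(im[y:y+110,x:x+140],None,fx=5,fy=5,interpolation=cv2.INTER_CUBIC)); print(n,x,y)
s=ctrl.read_state();print(s["tcp_pos"],s["orientation"],s["wrist_force"])
E
```

```text
scene 145 104
top 239 138
[ 0.46814652 -0.15977202  0.18536674] [179.64731943   1.05301992 -93.08680658] [ 0.33359879  0.15894864 -0.56642118]
```

View pics/scene1.png

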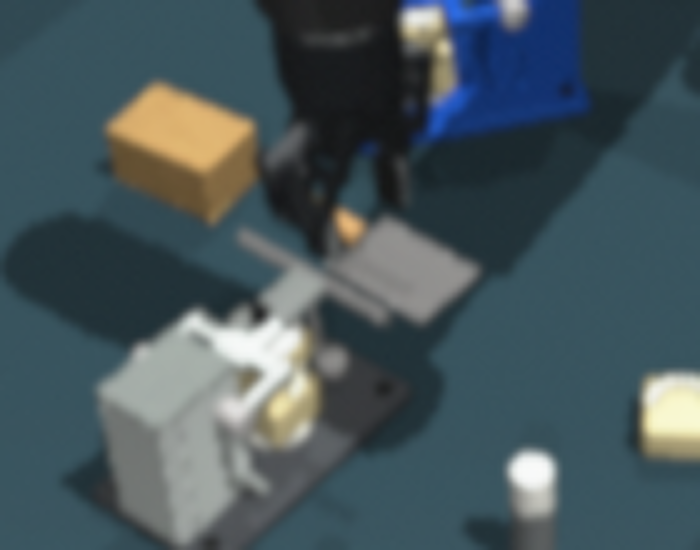

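View pics/top1.png

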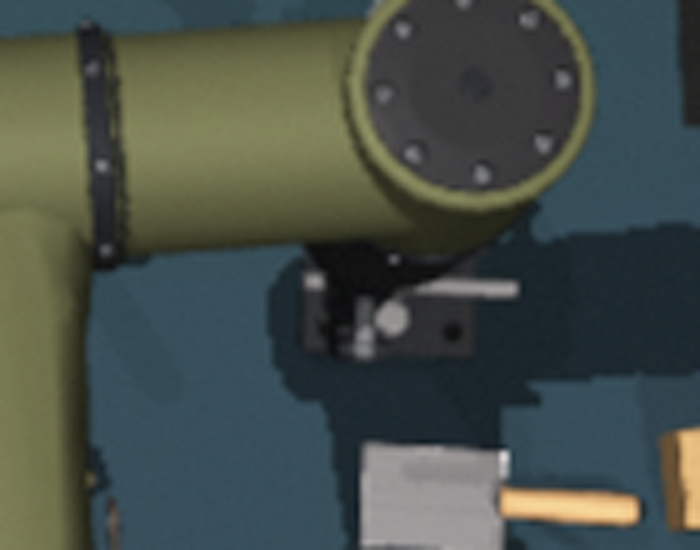

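Emit:
move_arm --pt "0.01 0.005 0.1 0" --pt "0 0 0.08 0" --pt "0 0 0.03 0" --pt "0 0 0 0"

```text
time_s: 2.8
tcp_pos: [0.4672, -0.164, 0.1045]
orientation: [-180.0, 0.9, -93.2]
wrist_force: [-0.6, -0.1, 0.3]
opening: 0.0555
```

Emit:
move_arm --pt "0 0 0.012 0" --pt "0 0 0 0" --pt "0 0 -0.0015 0" --claw 0.2 --newtons 20

```text
time_s: 3.1
tcp_pos: [0.4693, -0.1648, 0.1049]
orientation: [-179.6, 0.9, -93.2]
wrist_force: [-0.7, -0.1, 0.1]
opening: 0.0171
```

```bash
python3 - <<'E'
from h import *
import cv2
im=ctrl.grab_frame("scene")
c=[int(v) for v in proj("scene",[.465,-.17,.12])]; x,y=c[0]-40,c[1]-30
cv2.imwrite("pics/scene2.png",cv2.resize(im[y:y+60,x:x+80],None,fx=9,fy=9,interpolation=cv2.INTER_CUBIC))
E
```

```text
(no output)
```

View pics/scene2.png

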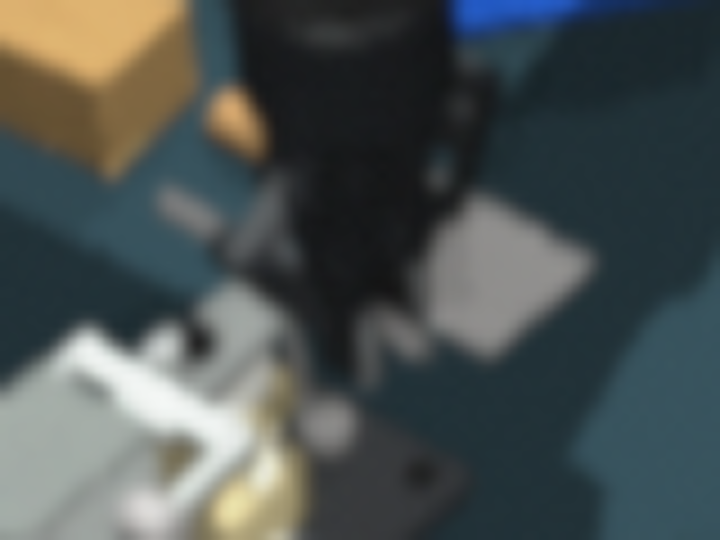

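Emit:
move_arm --pt "0 0 0.015 0" --pt "0 0 0 0"

```text
time_s: 3.35
tcp_pos: [0.4694, -0.1647, 0.0997]
orientation: [-179.6, 0.9, -93.2]
wrist_force: [-0.4, 0.4, -0.3]
opening: 0.0172
```

Emit:
move_arm --pt "0 0 0 0" --pt "0 0 0 0" --pt "0 0 0 0" --claw 0.0

```text
time_s: 3.65
tcp_pos: [0.467, -0.1643, 0.0984]
orientation: [-180.0, 0.9, -93.2]
wrist_force: [-1.4, -0.1, -1.1]
opening: 0.0089
```

Emit:
move_arm --pt "0 -0.001 -0.012 0" --pt "0 -0.002 -0.012 0"

```text
time_s: 3.85
tcp_pos: [0.4676, -0.1643, 0.1068]
orientation: [179.9, 1.0, -93.2]
wrist_force: [-0.6, 0.5, -4.4]
opening: 0.0091
```

Emit:
move_arm --pt "0 -0.002 -0.011 0" --pt "0 -0.002 -0.011 0" --pt "0 -0.002 -0.011 0"

```text
time_s: 4.15
tcp_pos: [0.4697, -0.1644, 0.1199]
orientation: [179.8, 1.0, -93.2]
wrist_force: [0.7, -1.3, -5.5]
opening: 0.0092
```

Emit:
move_arm --pt "0 -0.003 -0.01 0" --pt "0 -0.003 -0.01 0"

```text
time_s: 4.35
tcp_pos: [0.4718, -0.1645, 0.1283]
orientation: [179.7, 1.0, -93.2]
wrist_force: [-1.2, 0.4, -4.2]
opening: 0.009
```

Emit:
move_arm --pt "0 -0.0035 -0.008 0" --pt "0 -0.0035 -0.008 0"

```text
time_s: 4.55
tcp_pos: [0.4741, -0.1647, 0.1351]
orientation: [179.6, 1.0, -93.2]
wrist_force: [-2.7, 0.4, -3.6]
opening: 0.0093
```

Emit:
move_arm --pt "0 -0.0035 -0.0075 0" --pt "0 -0.0035 -0.0075 0"

```text
time_s: 4.75
tcp_pos: [0.4765, -0.1648, 0.1414]
orientation: [179.5, 1.1, -93.2]
wrist_force: [-2.9, 1.3, -2.9]
opening: 0.009
```

Emit:
move_arm --pt "0 -0.004 -0.006 0"

```text
time_s: 4.85
tcp_pos: [0.4777, -0.1649, 0.1441]
orientation: [179.4, 1.1, -93.2]
wrist_force: [-7.2, 2.4, -2.9]
opening: 0.0091
```

Emit:
move_arm --pt "0 -0.004 -0.006 0"

```text
time_s: 4.95
tcp_pos: [0.4789, -0.1649, 0.1466]
orientation: [179.3, 1.1, -93.2]
wrist_force: [-5.6, 2.2, -2.7]
opening: 0.009
```

Emit:
move_arm --pt "0 -0.004 -0.006 0"

```text
time_s: 5.05
tcp_pos: [0.4801, -0.165, 0.1492]
orientation: [179.2, 1.1, -93.2]
wrist_force: [-4.9, 1.0, -3.0]
opening: 0.009
```

```bash
cat > fit.py <<'E'
import numpy as np,sys
from scipy.optimize import least_squares
def fit(D):
    D=np.array(D);r=least_squares(lambda p:np.hypot(D[:,0]-p[0],D[:,1]-p[1])-.115,[.58,.09])
    th=np.arctan2(D[:,1]-r.x[1],r.x[0]-D[:,0]);print(r.x,r.fun.round(4),th.round(3))
    for t in(.6,.7,.8,.9,1.,1.1,1.2,1.3):print(t,(r.x[0]-.115*np.cos(t)).round(4),(r.x[1]+.115*np.sin(t)).round(4))
E
python3 -c "
from fit import fit
fit([(.467,.0984),(.4676,.1068),(.4697,.1199),(.4718,.1283),(.4741,.1351),(.4765,.1414),(.4789,.1466),(.4801,.1492)])"
```

```text
[0.582064   0.09577044] [ 0.0001 -0.     -0.0001 -0.     -0.0001  0.      0.      0.0001] [0.023 0.096 0.212 0.287 0.349 0.408 0.458 0.483]
0.6 0.4872 0.1607
0.7 0.4941 0.1699
0.8 0.5019 0.1783
0.9 0.5106 0.1859
1.0 0.5199 0.1925
1.1 0.5299 0.1983
1.2 0.5404 0.203
1.3 0.5513 0.2066
```

Emit:
move_arm --pt "0 -0.003 -0.006 0"

```text
time_s: 5.15
tcp_pos: [0.4814, -0.1651, 0.1518]
orientation: [179.2, 1.1, -93.2]
wrist_force: [-2.7, 0.6, -4.4]
opening: 0.0089
```

Emit:
move_arm --pt "0 -0.003 -0.006 0"

```text
time_s: 5.25
tcp_pos: [0.4828, -0.1652, 0.1544]
orientation: [179.2, 1.1, -93.2]
wrist_force: [-2.8, 2.6, -3.2]
opening: 0.0087
```

Emit:
move_arm --pt "0 -0.0035 -0.0055 0"

```text
time_s: 5.35
tcp_pos: [0.4843, -0.1653, 0.1569]
orientation: [179.2, 1.1, -93.2]
wrist_force: [-3.5, 2.0, -1.5]
opening: 0.009
```

Emit:
move_arm --pt "0 -0.0035 -0.0055 0"

```text
time_s: 5.45
tcp_pos: [0.4858, -0.1653, 0.1593]
orientation: [179.2, 1.1, -93.2]
wrist_force: [-3.0, 2.4, -1.7]
opening: 0.0088
```

Emit:
move_arm --pt "0 -0.0035 -0.0055 0"

```text
time_s: 5.55
tcp_pos: [0.4873, -0.1654, 0.1617]
orientation: [179.2, 1.1, -93.2]
wrist_force: [-4.3, 1.5, -5.5]
opening: 0.0094
```

Emit:
move_arm --pt "0 -0.0042 -0.005 0"

```text
time_s: 5.65
tcp_pos: [0.4883, -0.1652, 0.1627]
orientation: [179.1, 1.1, -93.2]
wrist_force: [-4.9, 2.7, -9.2]
opening: 0.0089
```

Emit:
move_arm --pt "0 -0.0042 -0.005 0"

```text
time_s: 5.75
tcp_pos: [0.4891, -0.1648, 0.1632]
orientation: [178.9, 1.2, -93.2]
wrist_force: [-6.1, 1.7, -7.6]
opening: 0.0093
```

Emit:
move_arm --pt "0 -0.0042 -0.005 0"

```text
time_s: 5.85
tcp_pos: [0.4897, -0.1646, 0.1634]
orientation: [178.6, 1.3, -93.3]
wrist_force: [-6.5, 2.5, -7.3]
opening: 0.0089
```

Emit:
move_arm --pt "0 -0.0042 -0.005 0"

```text
time_s: 5.95
tcp_pos: [0.4903, -0.1643, 0.1637]
orientation: [178.4, 1.3, -93.3]
wrist_force: [-7.0, 1.8, -7.1]
opening: 0.0094
```

Emit:
move_arm --pt "0 0.003 0.003 0" --pt "0 0 0 0"

```text
time_s: 6.15
tcp_pos: [0.4882, -0.164, 0.1615]
orientation: [178.1, 1.4, -93.3]
wrist_force: [-3.5, 1.3, -1.7]
opening: 0.0092
```

Emit:
move_arm --pt "0 0 -0.001 0" --pt "0 0 -0.001 0" --pt "0 0 -0.001 0" --claw 0.5

```text
time_s: 6.45
tcp_pos: [0.4914, -0.1651, 0.1661]
orientation: [178.7, 1.2, -93.3]
wrist_force: [-0.5, -0.4, 0.2]
opening: 0.0427
```

Emit:
move_arm --pt "0 0 -0.05 0" --pt "0 0 -0.1 0" --pt "0 0 -0.08 0"

```text
time_s: 6.75
tcp_pos: [0.493, -0.1673, 0.2578]
orientation: [178.5, 1.2, -93.3]
wrist_force: [0.2, -0.3, 0.4]
opening: 0.0426
```

```bash
python3 - <<'E'
from h import *
import cv2
im=ctrl.grab_frame("scene");cv2.imwrite("pics/scene3.png",cv2.resize(im[120:330,100:400],None,fx=2.6,fy=2.6,interpolation=cv2.INTER_CUBIC))
print(ctrl.read_state()["tcp_pos"],ctrl.read_state()["q"])
E
```

```text
[ 0.49420153 -0.1681649   0.26358263] [  2.48702574  -8.25241657  -2.97201721  -1.21319873 -96.2441842
  -5.89627072]
```

View pics/scene3.png

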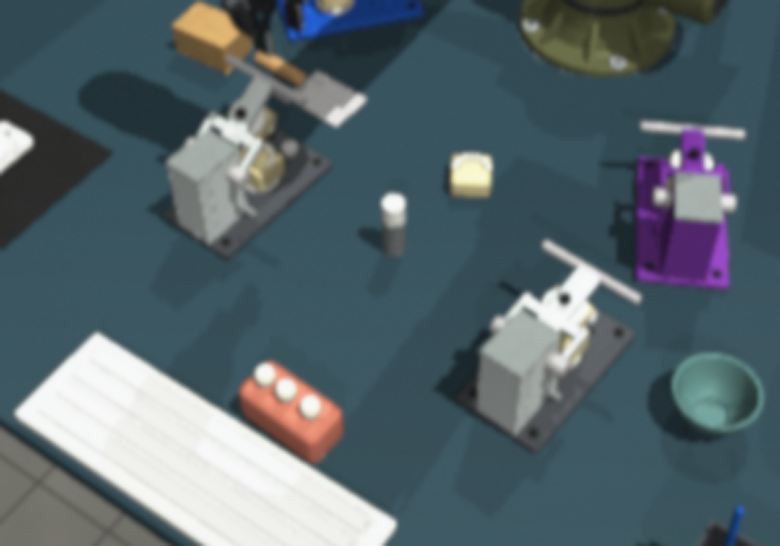

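Emit:
move_arm --pt "-0.116 0.01 0 0" --pt "-0.116 0.01 0 0" --pt "-0.116 0.01 0 0" --pt "-0.116 0.01 0 0" --claw 0.65

```text
time_s: 7.2
tcp_pos: [0.4919, 0.0181, 0.273]
orientation: [179.7, 1.1, -94.0]
wrist_force: [1.6, -0.1, 0.5]
opening: 0.0552
```

Emit:
move_arm --pt "-0.116 0.01 0 0" --pt "-0.116 0.01 0 0" --pt "-0.116 0.01 0 0" --pt "-0.116 0.01 0 0"

```text
time_s: 7.6
tcp_pos: [0.4888, 0.2125, 0.2815]
orientation: [-179.7, 1.5, -93.9]
wrist_force: [1.5, -0.2, 0.3]
opening: 0.0552
```

Emit:
move_arm --pt "0.01 0.01 0.1 0" --pt "0 0 0.1 0" --pt "0 0 0.04 0" --pt "0 0 0 0"

```text
time_s: 8.0
tcp_pos: [0.4862, 0.2194, 0.1846]
orientation: [-179.3, 1.8, -93.4]
wrist_force: [-0.0, 0.0, 0.0]
opening: 0.0554
```

Emit:
move_arm --pt "0.04 0.004 0 0" --pt "0.005 0 0.09 0" --pt "0.005 0 0.08 0" --pt "0 0 0 0"

```text
time_s: 8.4
tcp_pos: [0.4876, 0.2005, 0.1218]
orientation: [-178.8, 2.2, -93.4]
wrist_force: [-0.7, 0.4, -0.9]
opening: 0.0554
```

```bash
python3 - <<'E'
from h import *
import cv2
im=ctrl.grab_frame("scene")
c=[int(v) for v in proj("scene",[.485,.22,.12])]; x,y=c[0]-50,c[1]-40
cv2.imwrite("pics/scene4.png",cv2.resize(im[y:y+80,x:x+100],None,fx=7,fy=7,interpolation=cv2.INTER_CUBIC))
print(x,y,ctrl.read_state()["tcp_pos"])
E
```

```text
269 177 [0.48877936 0.20096941 0.12475872]
```

View pics/scene4.png

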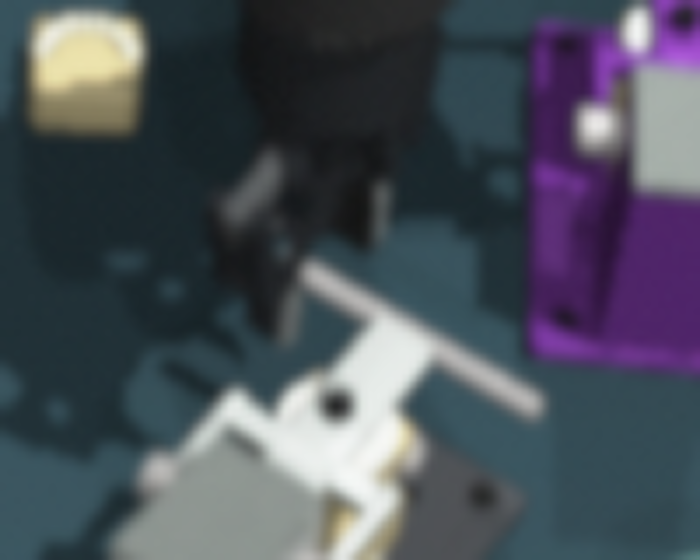

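Emit:
move_arm --pt "-0.012 0.011 0.05 0" --pt "0 0 0.015 0" --pt "0 0 0 0"

```text
time_s: 8.75
tcp_pos: [0.4893, 0.2078, 0.1077]
orientation: [-177.9, 2.6, -93.4]
wrist_force: [0.2, -0.5, 0.3]
opening: 0.0556
```

Emit:
move_arm --pt "0 0 0.005 0" --pt "0 0 0 0" --claw 0.25

```text
time_s: 8.95
tcp_pos: [0.4908, 0.2083, 0.1094]
orientation: [-177.7, 2.7, -93.4]
wrist_force: [-5.2, -0.1, 2.3]
opening: 0.0272
```

Emit:
move_arm --pt "0 0.02 0.01 0" --pt "0 0.0 0.005 0" --claw 0.35

```text
time_s: 9.15
tcp_pos: [0.4832, 0.2093, 0.1044]
orientation: [-177.6, 2.8, -93.4]
wrist_force: [0.8, -0.4, -0.6]
opening: 0.0301
```

Emit:
move_arm --pt "0.012 0.0 0.012 0" --pt "0 0.002 0.001 0" --claw 0.25

```text
time_s: 9.35
tcp_pos: [0.482, 0.2046, 0.0984]
orientation: [-177.6, 2.8, -93.4]
wrist_force: [-0.4, -0.4, -1.0]
opening: 0.0212
```

Emit:
move_arm --pt "0 -0.003 0 0" --pt "0 0 0 0" --pt "0 0 0 0" --claw 0.0

```text
time_s: 9.65
tcp_pos: [0.4824, 0.2041, 0.0978]
orientation: [-177.8, 2.8, -93.4]
wrist_force: [-1.2, 0.8, 1.2]
opening: 0.0094
```

Emit:
move_arm --pt "-0.0005 -0.001 -0.012 0" --pt "-0.0005 -0.002 -0.012 0"

```text
time_s: 9.85
tcp_pos: [0.4836, 0.204, 0.1067]
orientation: [-177.8, 2.7, -93.4]
wrist_force: [4.2, 0.5, -4.7]
opening: 0.0096
```

Emit:
move_arm --pt "-0.0005 -0.0025 -0.011 0" --pt "-0.0005 -0.0025 -0.011 0" --pt "-0.0005 -0.0025 -0.011 0"

```text
time_s: 10.15
tcp_pos: [0.4867, 0.2037, 0.1203]
orientation: [-177.7, 2.7, -93.5]
wrist_force: [7.7, 0.7, -6.9]
opening: 0.0091
```

Emit:
move_arm --pt "-0.0003 -0.006 -0.006 0" --pt "-0.0005 -0.005 -0.008 0"

```text
time_s: 10.35
tcp_pos: [0.4886, 0.2034, 0.1256]
orientation: [-178.1, 2.7, -93.5]
wrist_force: [-1.1, 1.6, -4.2]
opening: 0.009
```

Emit:
move_arm --pt "-0.0005 -0.004 -0.0095 0" --pt "-0.0005 -0.004 -0.0095 0"

```text
time_s: 10.55
tcp_pos: [0.4916, 0.2031, 0.1334]
orientation: [-178.2, 2.6, -93.5]
wrist_force: [0.9, 0.2, -5.2]
opening: 0.0092
```

Emit:
move_arm --pt "-0.0005 -0.0045 -0.0085 0" --pt "-0.0005 -0.0045 -0.0085 0"

```text
time_s: 10.75
tcp_pos: [0.495, 0.2029, 0.1407]
orientation: [-178.2, 2.6, -93.5]
wrist_force: [0.1, 0.9, -4.6]
opening: 0.0092
```

```bash
python3 -c "
from fit import fit
fit([(.4824,.0978),(.4836,.1067),(.4867,.1203),(.4886,.1256),(.4916,.1334),(.495,.1407)])"
```

```text
[0.59694748 0.08735693] [ 0.     -0.      0.0001 -0.0001 -0.      0.0001] [0.091 0.169 0.29  0.339 0.412 0.482]
0.6 0.502 0.1523
0.7 0.509 0.1614
0.8 0.5168 0.1699
0.9 0.5255 0.1774
1.0 0.5348 0.1841
1.1 0.5448 0.1898
1.2 0.5553 0.1945
1.3 0.5662 0.1982
```

Emit:
move_arm --pt "-0.0003 -0.0048 -0.0075 0" --pt "-0.0003 -0.0048 -0.0075 0"

```text
time_s: 10.95
tcp_pos: [0.4986, 0.2026, 0.1474]
orientation: [-178.2, 2.6, -93.5]
wrist_force: [-0.5, 0.7, -5.7]
opening: 0.0093
```

Emit:
move_arm --pt "-0.0003 -0.0052 -0.007 0" --pt "-0.0003 -0.0052 -0.007 0"

```text
time_s: 11.15
tcp_pos: [0.5026, 0.2023, 0.1537]
orientation: [-178.3, 2.6, -93.5]
wrist_force: [-2.2, -0.0, -4.7]
opening: 0.0092
```

Emit:
move_arm --pt "-0.0003 -0.0058 -0.007 0" --pt "-0.0003 -0.0058 -0.007 0"

```text
time_s: 11.35
tcp_pos: [0.5071, 0.2019, 0.1601]
orientation: [-178.3, 2.6, -93.4]
wrist_force: [-2.2, 1.1, -4.1]
opening: 0.009
```

Emit:
move_arm --pt "-0.0003 -0.0064 -0.0065 0" --pt "-0.0003 -0.0064 -0.0065 0"

```text
time_s: 11.55
tcp_pos: [0.5122, 0.2015, 0.1663]
orientation: [-178.3, 2.6, -93.4]
wrist_force: [-4.8, 1.2, -1.1]
opening: 0.0091
```

Emit:
move_arm --pt "-0.0003 -0.0066 -0.0058 0" --pt "-0.0003 -0.0068 -0.0058 0"

```text
time_s: 11.75
tcp_pos: [0.5177, 0.2011, 0.1722]
orientation: [-178.3, 2.6, -93.4]
wrist_force: [-3.5, 0.6, -1.5]
opening: 0.0089
```

Emit:
move_arm --pt "-0.0003 -0.007 -0.0055 0" --pt "-0.0003 -0.007 -0.0055 0"

```text
time_s: 11.95
tcp_pos: [0.5237, 0.2007, 0.1778]
orientation: [-178.3, 2.6, -93.4]
wrist_force: [-3.3, -0.9, -1.5]
opening: 0.0091
```

Emit:
move_arm --pt "-0.0003 -0.0073 -0.0035 0" --pt "-0.0003 -0.0073 -0.0035 0"

```text
time_s: 12.15
tcp_pos: [0.5299, 0.2002, 0.1828]
orientation: [-178.3, 2.5, -93.4]
wrist_force: [-6.2, 0.0, 2.1]
opening: 0.0092
```

Emit:
move_arm --pt "-0.0003 -0.0073 -0.0035 0" --pt "-0.0003 -0.0073 -0.0035 0"

```text
time_s: 12.35
tcp_pos: [0.5364, 0.1997, 0.1874]
orientation: [-178.2, 2.5, -93.4]
wrist_force: [-4.0, 0.3, 0.1]
opening: 0.0093
```

Emit:
move_arm --pt "-0.0003 -0.0075 -0.003 0" --pt "-0.0003 -0.0075 -0.003 0"

```text
time_s: 12.55
tcp_pos: [0.5431, 0.1992, 0.1916]
orientation: [-178.1, 2.5, -93.4]
wrist_force: [-4.6, -0.4, 0.7]
opening: 0.0096
```

Emit:
move_arm --pt "-0.0003 -0.0075 -0.002 0" --pt "-0.0003 -0.0075 -0.002 0"

```text
time_s: 12.75
tcp_pos: [0.5501, 0.1987, 0.1953]
orientation: [-178.0, 2.6, -93.4]
wrist_force: [-5.1, -1.2, 1.9]
opening: 0.0089
```

Emit:
move_arm --pt "-0.0003 -0.0075 -0.001 0" --pt "-0.0003 -0.0075 -0.001 0"

```text
time_s: 12.95
tcp_pos: [0.5572, 0.1981, 0.1984]
orientation: [-177.8, 2.6, -93.4]
wrist_force: [-4.9, 0.5, 2.7]
opening: 0.0091
```

Emit:
move_arm --pt "-0.0003 -0.007 0 0"

```text
time_s: 13.05
tcp_pos: [0.5607, 0.1978, 0.1997]
orientation: [-177.8, 2.6, -93.4]
wrist_force: [-5.8, -0.6, 5.0]
opening: 0.0089
```

Emit:
move_arm --pt "-0.0003 -0.006 0 0"

```text
time_s: 13.15
tcp_pos: [0.5637, 0.1976, 0.2008]
orientation: [-177.7, 2.6, -93.4]
wrist_force: [-4.9, -0.6, 2.4]
opening: 0.0094
```

Emit:
move_arm --pt "0 -0.005 0.001 0"

```text
time_s: 13.25
tcp_pos: [0.566, 0.1974, 0.2016]
orientation: [-177.6, 2.6, -93.4]
wrist_force: [-11.8, 1.0, 7.7]
opening: 0.0096
```

Emit:
move_arm --pt "0 -0.005 0.001 0"

```text
time_s: 13.35
tcp_pos: [0.5675, 0.1972, 0.2021]
orientation: [-177.7, 2.6, -93.4]
wrist_force: [-12.8, -0.6, 7.2]
opening: 0.0092
```

Emit:
move_arm --pt "0 0.006 0.002 0"

```text
time_s: 13.45
tcp_pos: [0.5653, 0.1972, 0.2015]
orientation: [-177.7, 2.5, -93.4]
wrist_force: [2.2, -0.9, -0.9]
opening: 0.009
```

Emit:
move_arm --pt "0 0 0 0" --pt "0 0 0 0" --pt "0 0 0 0" --claw 0.4

```text
time_s: 13.75
tcp_pos: [0.5674, 0.1975, 0.202]
orientation: [-177.4, 2.6, -93.4]
wrist_force: [0.1, -0.3, 0.0]
opening: 0.0341
```

Emit:
move_arm --pt "0 -0.001 -0.05 0" --pt "0 -0.003 -0.1 0" --pt "0 0 -0.08 0"

```text
time_s: 14.05
tcp_pos: [0.5639, 0.1929, 0.2898]
orientation: [-177.9, 2.3, -93.4]
wrist_force: [-0.1, -0.2, 0.9]
opening: 0.0344
```

Emit:
move_arm --pt "0.12 0.02 0 0" --pt "0.12 0.02 0 0" --pt "0.12 0.02 0 0" --pt "0.12 0.02 0 0" --pt "0 0 0 0"

```text
time_s: 14.55
tcp_pos: [0.5224, -0.0015, 0.2863]
orientation: [-177.1, 2.5, -93.2]
wrist_force: [0.7, 0.8, -0.5]
opening: 0.0343
```

```bash
python3 - <<'E'
from h import *
import cv2
im=ctrl.grab_frame("scene");cv2.imwrite("pics/scene5.png",cv2.resize(im[120:330,100:400],None,fx=2.6,fy=2.6,interpolation=cv2.INTER_CUBIC))
im=ctrl.grab_frame("top");cv2.imwrite("pics/top5.png",cv2.resize(im[60:260,120:390],None,fx=2.9,fy=2.9,interpolation=cv2.INTER_CUBIC))
print(ctrl.read_state()["tcp_pos"])
E
```

```text
[0.5231445  0.00173272 0.28564036]
```

View pics/scene5.png

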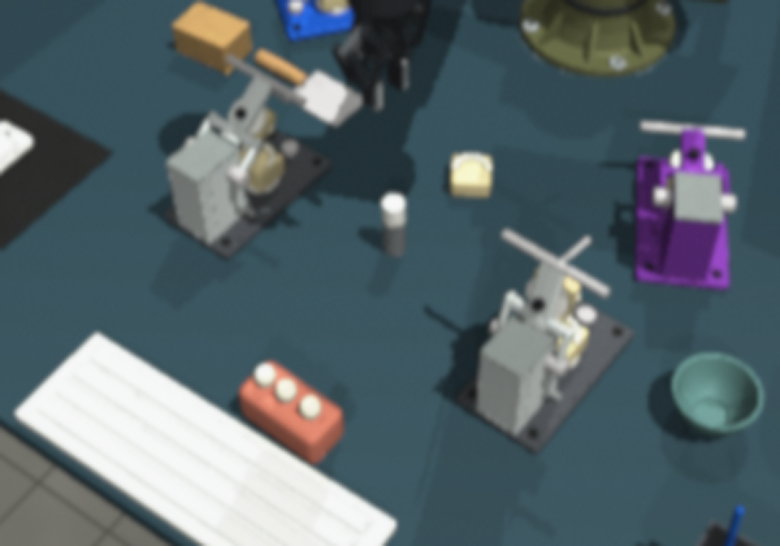

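View pics/top5.png

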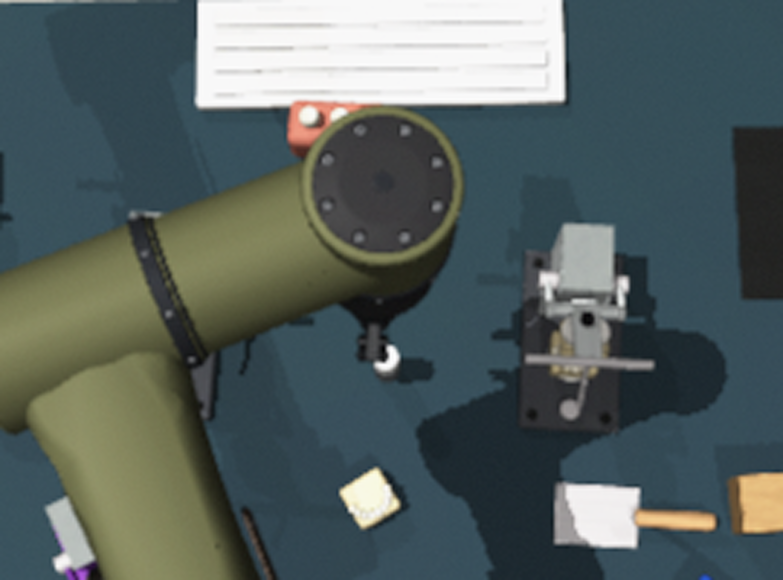

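```bash
python3 - <<'E'
from h import *
t=lambda x,y:(x/2.9+120-.33,y/2.9+60-.33)
s=lambda x,y:(x/2.6+100-.3,y/2.6+120-.3)
print(tri(t(527,359),s(303,102)),tri(t(653,366),s(228,60)))
# predicted scene pixels of bar mid for angles
for nm,h,a,th in(("2",(.5798,-.213,.095),-.056,(.5,.6,.65,.7,.8)),("1",(.600,.239,.095),-.065,(1.1,1.2,1.25,1.3))):
  for q in th:
    p=[h[0]-.115*np.cos(q)*np.cos(a),h[1]-.115*np.cos(q)*np.sin(a),h[2]+.115*np.sin(q)]
    e=[np.array(p)+k*.062*np.array([-np.sin(a),np.cos(a),0]) for k in(-1,1)]
    print(nm,q,[((proj("scene",x)-[100,120]+.3)*2.6).round(0) for x in e])
E
```

```text
(array([ 0.48952159, -0.14450822,  0.15687331]), np.float64(2.2677750272266616e-05)) (array([ 0.48097984, -0.2674475 ,  0.15450527]), np.float64(0.0012681186503722558))
2 0.5 [array([230.,  60.]), array([306., 102.])]
2 0.6 [array([225.,  56.]), array([303.,  99.])]
2 0.65 [array([223.,  55.]), array([300.,  98.])]
2 0.7 [array([221.,  54.]), array([298.,  97.])]
2 0.8 [array([215.,  52.]), array([293.,  95.])]
1 1.1 [array([518., 227.]), array([621., 286.])]
1 1.2 [array([512., 231.]), array([616., 290.])]
1 1.25 [array([510., 233.]), array([613., 292.])]
1 1.3 [array([507., 235.]), array([610., 295.])]
```

```bash
python3 -c "
from station import ctrl
s=ctrl.read_state();print(s['time_s'],s['wrist_force'],s['opening']);print(ctrl.hand_in())"
```

```text
14.65 [ 0.14087415 -0.26683267  0.0313839 ] 0.03444280449334145
the job is handed in; nothing more can be done
None
```

I've swung both upper arms up and left them standing. Articulator_2 (right, -y) is the one that catches, and articulator_1 (left, +y) is the sound one. I handed the job in at 14.65 s of the allowed 66 s, with no verdict reported.

- **Articulator_2:** it swung freely at about 4–7 N. At about 0.62 rad the force rose to about 10 N and the crossbar barely moved any further, so I eased back about 2 mm and released it there.
- **Articulator_1:** it swung freely to its stop at about 1.3 rad. The force rose to about 15 N at the stop, a bit more than I meant to press, so I eased back about 2 mm and released. A brief sideways pull of about 8 N early in the swing came from a path error, which I corrected at once.

**Last checks:**
- **Angles:** the final scene picture puts articulator_1 at 1.25–1.3 rad. For articulator_2 the estimates differ a little: about 0.56 rad from the crossbar's height, 0.61 from its horizontal position, and about 0.6 from the tool path. All are inside the 0.5–0.8 rad range.
- **Bases and bystanders:** in the scene picture, both bases and the bystanders look unmoved. I judged that by eye, and in the top picture the arm hid articulator_1 and part of the tooth model.
- **Robot:** it is clear of everything, about 0.2 m above the desk items, and the wrist force reads near zero.

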